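Index the drilling jig to its third stop and hold it

ROBOT

A 6-joint arm with a two-finger parallel gripper is mounted at the origin on the work surface. World frame = base frame: x ahead of the robot, y to its left, z up, the work surface at z = 0. Lengths are in mm, angles in rad, forces in N, time in s.
With the tool pointing down it reaches from about 275 to 1000 mm from the base axis. Payload 8.4 kg.
Tool frame: the origin (TCP) lies between the finger pads; the fingertips stand 8 mm ahead of it and the grasp point (between the pads) lies 11 mm behind it (tcp_to_tips is the distance from the TCP to the fingertips, in mm); z points along the fingers, y is the line along which they close (so a half turn about z gives the same grasp; the last joint's range is limited). The gripper opens to 85 mm and grips with 20 to 120 N. Pads are 22 mm wide; open, the fingers measure 114 mm over their backs; the gripper's body (76 mm by 85 mm) begins 54 mm behind the grasp point. The pads swing forward as they close: fully open they stand 13 mm farther back than shut.
Start: joints at [-1.349, 0.353, 1.633, -0, 1.155, -0.002], TCP at [138.709, -609.416, 239.281] pointing down, gripper open.
Joint ranges: [-2.63, 2.63], [-0.92, 2.1], [0.06, 2.66], [-1.3, 4.44], [0, 2.69], [-3.02, 3.02]. Speed limits (rad/s): [2.22, 2.22, 2.79, 3.14, 3.14, 3.14].

INTERFACE

Orientations are given as [roll, pitch, yaw] about the fixed x, y, z axes, in that order (R = Rz(yaw) Ry(pitch) Rx(roll)).
In Python, from rig import * gives the robot as it stands.
- The arm moves only by the tool step_arm, never from a script. Its argument "motion" is a list of rows, each an object with "claw": the finger opening in mm, from 0 to 85.4; "delta_pos": the shift along the tool's x, y, z in mm, a list of three; "turn": the turn about the tool's z in rad. In form: [{"claw": claw, "delta_pos": [dx, dy, dz], "turn": turn}, ...]. A call has 1 to 8 rows; each row shifts and turns the commanded pose from where the row before left it, along the tool's axes as they then stand; what a row does not reach is not made up. A row lasts 1/12 s, in which the tool goes at most 41.7 mm and 7.16 degrees, less where a joint would pass 70% of its speed; a pose out of reach is approached as far as the arm can. A call is refused whole if a number of a shift passes 41.7 or a number of a turn 0.125, either way. A call with a gripper value outside its range is refused whole. The fingers move at their own pace and stop on an object; "force" is the grip in N (left out, the last holds). Time passes only in rows, so rows that do not move let the fingers close. It gives the time, the measured TCP pose, the force, the opening and the grip force at its end, in the units of the state.
- sense(): the state, without advancing time (a new reading comes with each control period).
- grab_frame(name): name is "scene" or "top" or "wrist"; returns a dict with "img" (420x560x3 uint8, red, green, blue), "vertical_fov" (degrees; the focal length in pixels is half the picture's height over the tangent of half this angle, whatever the lens; pixels are square), "cx", "cy" (the principal point, pixels), "R" (3x3) and "t" (3): a world point X has camera coordinates R X + t. Camera axes: x right, y down, z forward; pixel columns grow to the right and rows downward; lengths in mm; the calibration is good to about 2 mm. A picture is of the moment at which its call begins. There is no depth.
- sign_off(): hands the job in; it is judged then, once.
The state is a dict: "clock": time; "qpos": joint angles; "qvel": joint speeds; "joint_efforts": joint torques, N m; "eef_pos": TCP position; "tcp_rot": TCP orientation; "contact_force": force on the tool from outside, world axes, zero at the start; "wrist_torque": the same for the moment, N m; "opening": opening from 0.0 (shut) to 1.0 (fully open); "grasp_force": force on a finger pad.
Only numpy, scipy, OpenCV 4.12 (cv2) and the standard library are available. Lean on these libraries where they do the work, as an engineer would, in place of code of your own. Each camera call takes 0.05 s, during which the arm holds its last target. There are 200 camera calls.

TASK

Fold the clear chip shield of the indexing jig up about its hinge until it stands upright and leave it there. Then grip the black knob and turn the wheel clockwise (seen from above), feeling the clicks, to the third click stop without passing it, and finish the program while still holding the knob firmly at that stop. Leave everything else on the bench where it is.

Things in the scene. Friction and masses are not known exactly. Their poses are not given: they have to be found in the camera images.
- jig: fixed indexing jig: brown board 270 x 260 x 18 mm with a turning wheel and a hinged clear shield. Origin on the bench under the wheel's vertical axis; x points away from the robot to the hinge (at yaw 0), y left, z up. Board spans x -120..150, y -130..130 mm. Two yellow hinge posts (16 x 12 mm, top at z 126 mm) stand at x 115, y -88 and +88 mm
- plunger_tip (a point): ball (10 mm) at the tip of the brass spring plunger that bears on the pins of the wheel; it moves 3 mm in and out at each click. At jig y +52 mm, z 55 mm; the rod runs to +y through a blue block (26 x 26 mm, y 86..112, top at z 61 mm) and its brass head ends at y 121 mm
- knob_grip (a point): grip point of the black bar knob, on the wheel's vertical axis, 88 mm above the bench. The bar is 44 mm long (along the point's x axis, which turns with the wheel), 14 mm thick, z 50 to 102 mm above the bench; grip its long sides from above. Below: round black foot (radius 22, top z 56 mm), aluminium plate (radius 52, top z 50 mm) with domed steel pins (top z 60 mm) near the rim, wooden disc
- index (a joint): wheel and knob angle, rad, growing clockwise seen from above, range 0..2.3; at 0 the bar lies along the jig's x. Starts at 0..0.35, turns freely to 0.45, then clicks over a pin every 0.30: pin tops at 0.60, 0.90, 1.20, 1.50; stop 1 at 0.75, stop 2 at 1.05, stop 3 at 1.35 (red dot by its notch), stop 4 at 1.65. A pin resists with up to 0.15 N m, then pulls the wheel on into the notch with up to 0.3
- shield_pull (a point): centre of the red pull at the middle of the shield's free edge: a barrel with round ends, 34 mm long along the hinge direction (point y), 20 mm in diameter, on a steel stem 35 mm long and 8 mm thick, 200 mm from the hinge axis. Pinched by its two round ends it pivots between the fingers while it goes up its arc. The point turns with the shield
- shield_hinge (a point): middle of the shield's horizontal hinge axis, which lies along this point's y axis: 115 mm in +x of the jig from the wheel axis and 122 mm above the bench; fixed to the jig
- shield (a joint): shield angle, rad: 0 level above the knob (free edge towards the robot), grows as the free edge is lifted up and away from the robot; 1.571 upright, range 0..2.3. Starts at 0..0.35. Stiff friction hinge: stays where left; takes 3 to 4 N at the pull. Clear panel with orange edging, 165 mm from hinge to edge, 156 mm wide, 8 mm thick, about 0.25 kg
- dowel: bystander: short upright wooden dowel, 18 mm diameter, 35 mm tall, standing on the jig's board at its right-hand side; origin at its foot
- wedge: bystander: dark wooden block 50 x 22 x 16 mm lying on the jig's board at its right-hand side; origin under its centre
- glue: bystander: yellow glue bottle, 60 mm diameter, 150 mm tall; origin at its foot
- tape: bystander: blue roll of tape lying flat, 100 mm across, 24 mm high; origin under its centre
- screws: bystander: glass jar with a steel cap, 64 mm diameter, 75 mm tall; origin at its foot
- mug: bystander: blue mug, 80 mm diameter, 95 mm tall; origin at its foot
- driver: bystander: screwdriver with a red handle lying on the bench

How it is judged:
By the outcome, as a careful person would: the job done as asked, in the order asked, and still so for the second after the job is handed in, while the arm keeps its last pose, push and grip.
It also fails if it takes over 72 s, if anything falls off the work surface, if the arm or the gripper's body presses on something with over 40 N, if the wrist force passes 120 N, or if a joint passes its speed limit or range.

## Working session

There is one attempt and no reset: what is moved stays moved. The work goes in short steps, Python scripts to look and compute and a tool call to move; the robot and the scene stay as the last step left them, time stands still between calls to the robot, and variables do not carry over. Pictures are saved under pics/ and viewed, at most 10 in all, crops included, and the job is handed in when it is done.

Besides the shell and the picture viewer there is one more tool, called after "Emit:" as name([rows], argument=value, ...), one row to a line, values as JSON. step_arm: Moves the arm, as the interface text tells. Its arguments: {"type":"object","properties":{"motion":{"type":"array","items":{"type":"object","properties":{"claw":{"type":"number"},"delta_pos":{"type":"array","items":{"type":"number"}},"turn":{"type":"number"}}}},"force":{"type":"number"}},"required":["motion"]}

```bash
mkdir -p pics; ls
cat > h.py <<'E'
from rig import *
import numpy as np, cv2
def cam(n):
    f=grab_frame(n); f['f']=210/np.tan(np.radians(f['vertical_fov'])/2); f['R']=np.array(f['R']); f['t']=np.array(f['t']); return f
def ray(f,u,v):
    d=f['R'].T@np.array([(u-f['cx'])/f['f'],(v-f['cy'])/f['f'],1]); return -f['R'].T@f['t'], d/np.linalg.norm(d)
def onz(f,u,v,z):
    o,d=ray(f,u,v); return o+d*(z-o[2])/d[2]
def proj(f,X):
    c=f['R']@np.array(X,float)+f['t']; return f['cx']+f['f']*c[0]/c[2], f['cy']+f['f']*c[1]/c[2]
def tri(r1,r2):
    A=[];b=[]
    M=np.zeros((3,3));v=np.zeros(3);P=[]
    for o,d in (r1,r2):
        Q=np.eye(3)-np.outer(d,d);M+=Q;v+=Q@o
    X=np.linalg.solve(M,v); return X,[np.linalg.norm(np.cross(X-o,d)) for o,d in (r1,r2)]
def save(f,name): cv2.imwrite('pics/'+name,cv2.cvtColor(f['img'],cv2.COLOR_RGB2BGR))
E
python3 - <<'E'
from h import *
import pickle
for n in ('scene','top'):
    f=cam(n); save(f,n+'0.png'); pickle.dump(f,open(n+'0.pkl','wb'))
    print(n,f['f'],f['cx'],f['cy'],-f['R'].T@f['t'],f['R'].round(2).tolist())
print(sense())
E
```

```text
pics
scene 470.59290831085457 279.7233291930512 208.33186292148923 [1375.4575207   27.581339  1049.1983651] [[-0.04, 1.0, -0.02], [0.76, 0.02, -0.65], [-0.65, -0.04, -0.76]]
top 494.8022288823169 278.01431744310224 211.09040155035618 [ 379.38304224   -6.26463745 1317.10686565] [[0.03, -1.0, 0.02], [-0.99, -0.03, -0.15], [0.15, -0.02, -0.99]]
{'clock': 0.1, 'qpos': array([-1.34938693e+00,  3.53611801e-01,  1.63408631e+00,  1.63143189e-05,
        1.15517366e+00, -2.39622939e-03]), 'qvel': array([ 0.00093253, -0.00202274, -0.0028154 ,  0.00030217,  0.00101086,
        0.00105917]), 'joint_efforts': array([-1.57304721e-04, -6.06356335e+01, -3.42820930e+01,  7.34398782e-05,
        4.01540179e-03, -3.66912593e-05]), 'eef_pos': array([ 138.62730635, -608.99510405,  238.60482388]), 'tcp_rot': array([-3.14031357e+00, -1.79819806e-05,  2.23799016e-01]), 'contact_force': array([-0.29400297, -0.26997619,  0.33923325]), 'wrist_torque': array([-0.01080857,  0.04722219, -0.00725293]), 'grasp_force': 0.0, 'opening': 0.9964105493436257}
```

View pics/scene0.png

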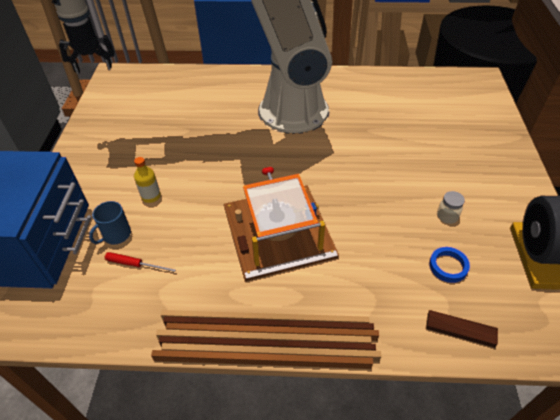

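View pics/top0.png

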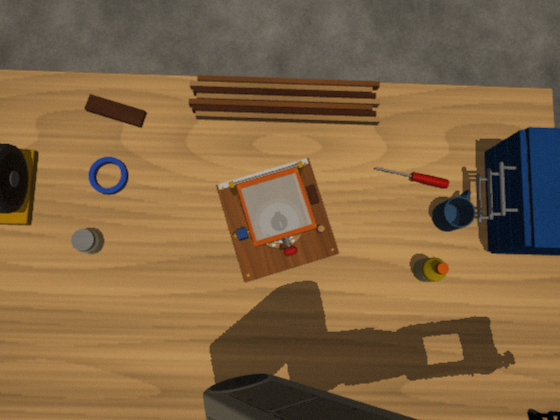

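The scene view shows the jig in the middle with the shield raised a little, the red pull at (268,171) towards the robot, and the yellow posts at about (257,250) and (322,237). In the top view the pull is at (290,251), the posts at (233,185) and (307,165), and the jig is yawed by about +0.26.

Run:
```python
from h import *
import pickle
F={n:pickle.load(open(n+'0.pkl','rb')) for n in('scene','top')}
roi={'scene':(215,330,160,285),'top':(210,345,150,290)}
B={}
for n,f in F.items():
    x0,x1,y0,y1=roi[n]
    h=cv2.cvtColor(f['img'],cv2.COLOR_RGB2HSV)
    for c,(lo,hi) in dict(red=((0,190,90),(5,255,255)),red2=((174,170,80),(180,255,255)),yel=((20,170,90),(30,255,255)),org=((6,200,150),(14,255,255)),blue=((105,120,50),(125,255,255))).items():
        m=cv2.inRange(h,lo,hi); k=np.zeros_like(m);k[y0:y1,x0:x1]=m[y0:y1,x0:x1]
        N,l,s,ce=cv2.connectedComponentsWithStats(k)
        for i in range(1,N):
            if s[i,4]>5: print(n,c,s[i].tolist(),ce[i].round(1))
    x=f['img'][y0:y1,x0:x1]
    cv2.imwrite(f'pics/{n}_crop.png',cv2.resize(x[:,:,::-1],None,fx=4,fy=4,interpolation=cv2.INTER_CUBIC))
```

```text
scene red [262, 167, 12, 8, 63] [267.3 169.8]
scene yel [320, 221, 5, 11, 31] [322.1 225.5]
scene yel [319, 233, 4, 16, 35] [320.6 240.4]
scene yel [252, 237, 7, 29, 81] [255.4 249.9]
scene org [244, 174, 74, 63, 578] [279.1 205.9]
scene blue [312, 203, 4, 8, 18] [313.6 206.1]
top red [284, 246, 13, 10, 90] [290.1 250.5]
top yel [298, 162, 5, 6, 22] [299.9 164.6]
top yel [229, 182, 6, 6, 22] [231.4 184.6]
top org [237, 167, 79, 79, 808] [276.4 205.3]
top blue [237, 228, 10, 11, 87] [241.7 233.2]
```

View pics/top_crop.png

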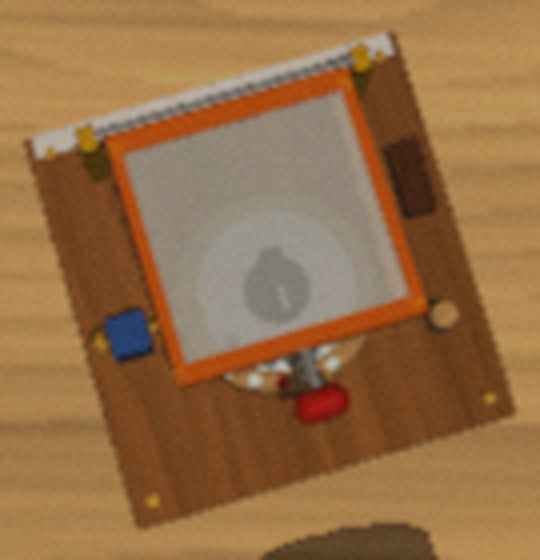

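View pics/scene_crop.png

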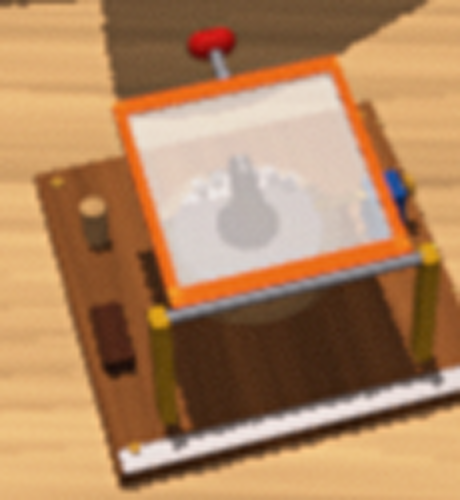

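The crops show the post tops in the top view at about (231.6,184.5) and (300,164.4). The board corners at crop (26,143), (393,33), (514,410) and (140,527) and the pull are clear, and the knob's bar appears under the panel.

Run:
```python
from h import *
import pickle
F={n:pickle.load(open(n+'0.pkl','rb')) for n in('scene','top')}
t,s=F['top'],F['scene']
L=onz(t,231.6,184.5,126);R=onz(t,300,164.4,126);print('posts',L,R,np.linalg.norm(L-R))
d=(L-R)[:2];y=d/np.linalg.norm(d);yaw=np.arctan2(-y[0],y[1]);x=np.array([y[1],-y[0]]);mid=(L+R)[:2]/2
print('yaw',yaw,'hinge',mid,'jig',mid-115*x)
C=[onz(t,210+a/4,150+b/4,18) for a,b in((26,143),(393,33),(514,410),(140,527))]
C=np.array(C);print(C.round(0).tolist(),[np.linalg.norm(C[i]-C[(i+1)%4]).round(1) for i in range(4)])
e=(C[0]+C[1])/2-(C[2]+C[3])/2;print('yawb',np.arctan2(e[1],e[0]),'ctr->jig',C.mean(0)[:2]-15*x)
# scene posts tops
a=onz(s,215+430/4,160+252/4,126);b=onz(s,215+160/4,160+318/4,126);print('scene posts',a,b)
X,er=tri(ray(t,290.1,250.5),ray(s,267.3,169.8));print('pull',X,er)
v=X[:2]-mid;print('pull rel hinge x,y',v@x,v@y,X[2]-122,'r',np.hypot(v@x,X[2]-122),'ang',np.arctan2(X[2]-122,-(v@x)))
```

```text
posts [621.57313774  88.2608259  126.        ] [677.48147015 -78.39080858 126.        ] 175.77971699983533
yaw 0.32368153551768875 hinge [649.52730395   4.93500866] jig [540.49915046 -31.6417838 ]
[[639.0, 137.0, 18.0], [722.0, -107.0, 18.0], [470.0, -191.0, 18.0], [387.0, 52.0, 18.0]] [np.float64(257.7), np.float64(265.8), np.float64(256.4), np.float64(265.5)]
yawb 0.3245825819919569 ctr->jig [540.46885954 -32.12802448]
scene posts [624.40437557  89.31273521 126.        ] [681.63649242 -76.94298715 126.        ]
pull [462.42766212 -58.39091058 150.31995546] [np.float64(0.6153172104961024), np.float64(0.6153172104960785)]
pull rel hinge x,y -197.5251084572003 -0.5287241260110704 28.319955459532252 r 199.54495320167493 ang 0.14240349108090855
```

Emit:
step_arm([
  {"claw":60,"delta_pos":[25.8,-27.4,0],"turn":0},
  {"claw":60,"delta_pos":[25.8,-27.4,0],"turn":0},
  {"claw":60,"delta_pos":[25.8,-27.4,0],"turn":0},
  {"claw":60,"delta_pos":[25.8,-27.4,0],"turn":0},
  {"claw":60,"delta_pos":[25.8,-27.4,0],"turn":0},
  {"claw":60,"delta_pos":[25.8,-27.4,0],"turn":0},
  {"claw":60,"delta_pos":[25.8,-27.4,0],"turn":0},
  {"claw":60,"delta_pos":[25.8,-27.4,0],"turn":0},
])

```text
clock: 0.77
eef_pos: [291.7, -348.1, 239.1]
tcp_rot: [-3.141, 0.0, 0.223]
contact_force: [1.4, -0.7, -0.3]
opening: 0.7
grasp_force: 0.0
```

Emit:
step_arm([
  {"claw":60,"delta_pos":[25.8,-27.4,0],"turn":0},
  {"claw":60,"delta_pos":[25.8,-27.4,0],"turn":0},
  {"claw":60,"delta_pos":[25.8,-27.4,0],"turn":0},
  {"claw":60,"delta_pos":[25.8,-27.4,0],"turn":0},
  {"claw":60,"delta_pos":[25.8,-27.4,0],"turn":0},
  {"claw":60,"delta_pos":[25.8,-27.4,0],"turn":0},
  {"claw":60,"delta_pos":[25.8,-27.4,0],"turn":0},
  {"claw":60,"delta_pos":[0,0,0],"turn":-0.1},
])

```text
clock: 1.43
eef_pos: [427.3, -118.1, 239.3]
tcp_rot: [-3.14, -0.002, 0.322]
contact_force: [0.3, -0.9, 0.3]
opening: 0.703
grasp_force: 0.0
```

Emit:
step_arm([
  {"claw":60,"delta_pos":[26,-23,0],"turn":0},
  {"claw":60,"delta_pos":[26,-23,20],"turn":0},
  {"claw":60,"delta_pos":[0,0,0],"turn":0},
  {"claw":60,"delta_pos":[0,0,0],"turn":0},
])

```text
clock: 1.77
eef_pos: [459.1, -61.3, 218.2]
tcp_rot: [-3.141, 0.002, 0.327]
contact_force: [-0.3, -0.5, -0.4]
opening: 0.706
grasp_force: 0.0
```

Run:
```python
from h import *
f=cam('wrist'); save(f,'w1.png'); s=sense(); print(s['eef_pos'],s['tcp_rot'],s['qpos'],s['contact_force'])
print(-f['R'].T@f['t'],f['R'].round(2).tolist(),'pull proj',proj(f,[462.4,-58.4,150.3]))
h=cv2.cvtColor(f['img'],cv2.COLOR_RGB2HSV);m=cv2.inRange(h,(0,170,60),(5,255,255))|cv2.inRange(h,(174,170,60),(180,255,255))
N,l,st,ce=cv2.connectedComponentsWithStats(m)
for i in range(1,N):
    if st[i,4]>100: print(st[i],ce[i],onz(f,*ce[i],150.3))
```

```text
[459.02293992 -62.23245419 218.79522507] [-3.14110232e+00  1.64681869e-03  3.25731121e-01] [-1.37777395e-01  1.23320342e-01  1.98741901e+00 -3.46697401e-04
  1.03254562e+00  1.10746620e+00] [-0.50230861  0.13378229 -0.12814588]
[528.03805461 -37.98918825 354.44988298] [[0.32, -0.95, -0.0], [-0.91, -0.31, 0.29], [-0.27, -0.09, -0.96]] pull proj (np.float64(278.07236517495255), np.float64(224.24703058370463))
[ 254  211   51   30 1273] [279.24823252 225.89709348] [461.60489739 -59.44541968 150.3       ]
```

View pics/w1.png

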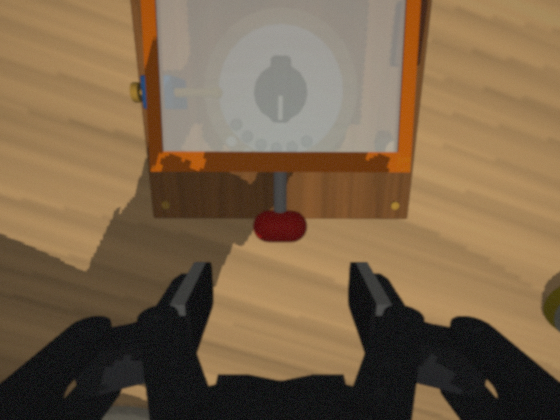

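The wrist view has the pull at (279,226) within about 1 mm of my estimate, midway between the fingers. The knob's light mark lies nearly along the jig's x.

Emit:
step_arm([
  {"claw":60,"delta_pos":[3.8,-1.9,0],"turn":0},
  {"claw":60,"delta_pos":[0,0,26],"turn":0},
  {"claw":60,"delta_pos":[0,0,26],"turn":0},
  {"claw":60,"delta_pos":[0,0,27],"turn":0},
  {"claw":60,"delta_pos":[0,0,0],"turn":0},
  {"claw":28,"delta_pos":[0,0,0],"turn":0},
  {"claw":28,"delta_pos":[0,0,0],"turn":0},
  {"claw":28,"delta_pos":[0,0,0],"turn":0},
], force=30)

```text
clock: 2.48
eef_pos: [462.9, -59.4, 141.8]
tcp_rot: [-3.141, -0.001, 0.322]
contact_force: [-1.5, 3.8, -2.2]
opening: 0.369
grasp_force: 29.9
```

Emit:
step_arm([
  {"claw":28,"delta_pos":[0,0,0],"turn":0},
  {"claw":28,"delta_pos":[0,0,0],"turn":0},
  {"claw":28,"delta_pos":[0,0,0],"turn":0},
  {"claw":28,"delta_pos":[0,0,0],"turn":0},
])

```text
clock: 2.82
eef_pos: [462.8, -59.4, 141.0]
tcp_rot: [3.141, -0.001, 0.324]
contact_force: [-0.4, 4.5, 1.5]
opening: 0.373
grasp_force: 30.0
```

```bash
python3 -c "
import numpy as np
a=np.linspace(.145,1.571,25);d=np.c_[-np.diff(np.cos(a)),-np.diff(np.sin(a))]*200
print(d.round(1).tolist())"
```

```text
[[2.1, -11.7], [2.8, -11.6], [3.4, -11.4], [4.1, -11.1], [4.8, -10.9], [5.4, -10.6], [6.0, -10.2], [6.6, -9.9], [7.2, -9.5], [7.7, -9.0], [8.3, -8.5], [8.8, -8.0], [9.2, -7.5], [9.6, -6.9], [10.0, -6.4], [10.4, -5.7], [10.7, -5.1], [11.0, -4.5], [11.3, -3.8], [11.5, -3.1], [11.6, -2.5], [11.8, -1.8], [11.8, -1.1], [11.9, -0.4]]
```

Emit:
step_arm([
  {"claw":28,"delta_pos":[2.1,0,-11.7],"turn":0},
  {"claw":28,"delta_pos":[2.8,0,-11.6],"turn":0},
  {"claw":28,"delta_pos":[3.4,0,-11.4],"turn":0},
  {"claw":28,"delta_pos":[4.1,0,-11.1],"turn":0},
  {"claw":28,"delta_pos":[4.8,0,-10.9],"turn":0},
  {"claw":28,"delta_pos":[5.4,0,-10.6],"turn":0},
  {"claw":28,"delta_pos":[6.0,0,-10.2],"turn":0},
  {"claw":28,"delta_pos":[6.6,0,-9.9],"turn":0},
])

```text
clock: 3.48
eef_pos: [495.7, -48.4, 228.2]
tcp_rot: [-3.142, 0.001, 0.324]
contact_force: [-0.1, 3.4, -5.8]
opening: 0.37
grasp_force: 30.2
```

Emit:
step_arm([
  {"claw":28,"delta_pos":[7.2,0,-9.5],"turn":0},
  {"claw":28,"delta_pos":[7.7,0,-9.0],"turn":0},
  {"claw":28,"delta_pos":[8.3,0,-8.5],"turn":0},
  {"claw":28,"delta_pos":[8.8,0,-8.0],"turn":0},
  {"claw":28,"delta_pos":[9.2,0,-7.5],"turn":0},
  {"claw":28,"delta_pos":[9.6,0,-6.9],"turn":0},
  {"claw":28,"delta_pos":[10.0,0,-6.4],"turn":0},
  {"claw":28,"delta_pos":[10.4,0,-5.7],"turn":0},
])

```text
clock: 4.15
eef_pos: [564.1, -25.4, 289.7]
tcp_rot: [-3.141, 0.0, 0.324]
contact_force: [-1.4, 2.2, -5.5]
opening: 0.367
grasp_force: 30.1
```

Emit:
step_arm([
  {"claw":28,"delta_pos":[10.7,0,-5.1],"turn":0},
  {"claw":28,"delta_pos":[11.0,0,-4.5],"turn":0},
  {"claw":28,"delta_pos":[11.3,0,-3.8],"turn":0},
  {"claw":28,"delta_pos":[11.5,0,-3.1],"turn":0},
  {"claw":28,"delta_pos":[11.6,0,-2.5],"turn":0},
  {"claw":28,"delta_pos":[11.8,0,-1.8],"turn":0},
  {"claw":28,"delta_pos":[11.8,0,-1.1],"turn":0},
  {"claw":28,"delta_pos":[11.9,0,-0.4],"turn":0},
])

```text
clock: 4.82
eef_pos: [652.3, 3.4, 312.8]
tcp_rot: [3.14, -0.003, 0.324]
contact_force: [0.0, 0.7, 0.5]
opening: 0.327
grasp_force: 0.0
```

Emit:
step_arm([
  {"claw":28,"delta_pos":[0,0,0],"turn":0},
  {"claw":28,"delta_pos":[0,0,0],"turn":0},
  {"claw":28,"delta_pos":[0,0,0],"turn":0},
])

```text
clock: 5.07
eef_pos: [650.3, 3.2, 311.7]
tcp_rot: [3.141, -0.0, 0.324]
contact_force: [-0.4, 0.4, 0.5]
opening: 0.329
grasp_force: 0.0
```

Run:
```python
from h import *
s=sense(); print(s['eef_pos'],s['tcp_rot'],s['qpos'],s['contact_force'])
f=cam('scene');save(f,'s2.png')
for n in('scene','top'):
    f=cam(n);h=cv2.cvtColor(f['img'],cv2.COLOR_RGB2HSV);m=cv2.inRange(h,(0,170,60),(5,255,255))|cv2.inRange(h,(174,170,60),(180,255,255))
    N,l,st,ce=cv2.connectedComponentsWithStats(m)
    print(n,proj(f,[650,5,322]),[(st[i].tolist(),ce[i].round(1)) for i in range(1,N) if st[i,4]>15])
    x,y=map(int,proj(f,[600,0,200]));c=f['img'][max(0,y-75):y+75,x-65:x+65]
    cv2.imwrite(f'pics/{n}2.png',cv2.resize(c[:,:,::-1],None,fx=3,fy=3))
a=cv2.imread('pics/scene2.png');b=cv2.imread('pics/top2.png');k=min(a.shape[0],b.shape[0]);cv2.imwrite('pics/both2.png',np.hstack([a[:k],b[:k]]))
```

```text
[650.29792553   3.18388807 311.74248539] [ 3.14105754e+00 -2.90366975e-04  3.23874728e-01] [ 2.80357440e-03  3.36507129e-01  1.49469179e+00 -4.30705840e-04
  1.30994936e+00  1.24983624e+00] [-0.38755623  0.35364808  0.53141599]
scene (np.float64(288.69379143979364), np.float64(174.47686366643558)) [([105, 253, 36, 14, 297], array([122.5, 259.2]))]
top (np.float64(265.6981985764027), np.float64(153.1577544665164)) [([411, 173, 38, 15, 313], array([430. , 179.9]))]
```

View pics/both2.png

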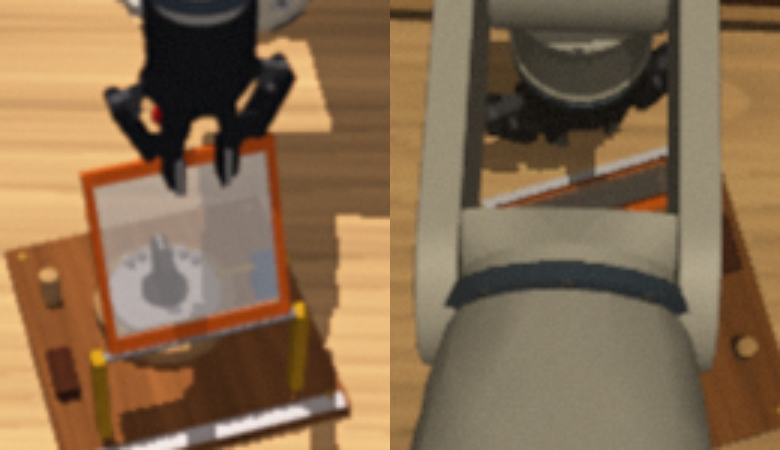

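The pull slipped out of the fingers in the last stretch. The shield leans back towards the robot a little, and the pull is behind the fingers. I'll get its angle from the panel's free-edge corners.

```bash
cat >> h.py <<'E'
yaw=.324;J=np.array([541,-32.]);HX=np.array([np.cos(yaw),np.sin(yaw),0]);HY=np.array([-np.sin(yaw),np.cos(yaw),0]);H=np.array([650,5,122.])
def arc(f,u,v,y):  # ray onto the plane jig y = y -> (x from hinge, z from hinge, angle, radius)
    o,d=ray(f,u,v);k=(y-(o-H)@HY)/(d@HY);P=o+k*d-H;return P@HX,P[2],np.arctan2(P[2],-P@HX),np.hypot(P[2],P@HX)
def panel(f):  # free-edge corners of the orange frame
    h=cv2.cvtColor(f['img'],cv2.COLOR_RGB2HSV);m=cv2.inRange(h,(4,180,90),(16,255,255));m[:, :200]=0;m[:,360:]=0;m[:120]=0;m[280:]=0
    N,l,s,c=cv2.connectedComponentsWithStats(m);m=np.isin(l,[i for i in range(1,N) if s[i,4]>60]).astype(np.uint8)
    p=cv2.findNonZero(m)[:,0].astype(float);return p[np.argmin(p@[1,1.])],p[np.argmax(p@[1,-1.])],p[np.argmin(p@[1,-1.])],p[np.argmax(p@[1,1.])]
E
python3 - <<'E'
from h import *
import pickle
f=cam('scene')
for F in (pickle.load(open('scene0.pkl','rb')),f):
    q=panel(F);print(q)
    a,b=(q[0],q[1]); print(np.round(arc(F,*a,-78),2),np.round(arc(F,*b,78),2))
    # ray-plane: edge midpoint on jig y=0
    print(np.round(arc(F,*((a+b)/2),0),2))
    for th in(.142,1.2,1.3,1.4,1.5,1.571): print(th,[np.round(proj(F,H+HY*y+165*(-np.cos(th)*HX+np.sin(th)*np.array([0,0,1]))),1).tolist() for y in(-78,78)])
E
```

```text
(array([244., 185.]), array([298., 174.]), array([243., 271.]), array([334., 248.]))
[-140.65   49.72    0.34  149.18] [-1.7064e+02  1.5500e+01  9.0000e-02  1.7134e+02]
[-1.6436e+02  2.3490e+01  1.4000e-01  1.6603e+02]
0.142 [[242.8, 185.9], [298.9, 173.8]]
1.2 [[248.8, 178.1], [313.0, 164.3]]
1.3 [[250.3, 181.2], [315.3, 167.2]]
1.4 [[251.9, 185.0], [317.6, 170.7]]
1.5 [[253.6, 189.5], [320.0, 174.9]]
1.571 [[254.8, 193.1], [321.7, 178.3]]
(array([250., 177.]), array([313., 165.]), array([243., 272.]), array([320., 220.]))
[-42.57 174.02   1.33 179.15] [-59.65 151.64   1.2  162.95]
[-57.91 155.93   1.22 166.33]
0.142 [[242.8, 185.9], [298.9, 173.8]]
1.2 [[248.8, 178.1], [313.0, 164.3]]
1.3 [[250.3, 181.2], [315.3, 167.2]]
1.4 [[251.9, 185.0], [317.6, 170.7]]
1.5 [[253.6, 189.5], [320.0, 174.9]]
1.571 [[254.8, 193.1], [321.7, 178.3]]
```

Shield is at about 1.22 rad. Back off above the pull and regrasp it with more force.

Emit:
step_arm([
  {"claw":60,"delta_pos":[0,0,-25],"turn":0},
  {"claw":60,"delta_pos":[0,0,-25],"turn":0},
  {"claw":60,"delta_pos":[-23,0,0],"turn":0},
  {"claw":60,"delta_pos":[-23,0,0],"turn":0},
  {"claw":60,"delta_pos":[-23,0,0],"turn":0},
  {"claw":60,"delta_pos":[0,0,0],"turn":0},
  {"claw":60,"delta_pos":[0,0,0],"turn":0},
])

```text
clock: 5.85
eef_pos: [584.2, -19.0, 362.2]
tcp_rot: [3.141, -0.001, 0.323]
contact_force: [0.7, -0.1, 0.1]
opening: 0.702
grasp_force: 0.0
```

```bash
cat >> h.py <<'E'
def reds(f,a=40):
    h=cv2.cvtColor(f['img'],cv2.COLOR_RGB2HSV);m=cv2.inRange(h,(0,170,40),(5,255,255))|cv2.inRange(h,(174,170,40),(180,255,255))
    N,l,st,ce=cv2.connectedComponentsWithStats(m);return [(st[i].tolist(),ce[i].round(1)) for i in range(1,N) if st[i,4]>a]
E
python3 - <<'E'
from h import *
s=sense(); p=s['eef_pos'];print(p,'rel',(p-H)@HX,(p-H)@HY)
for n in('wrist','scene'):
    f=cam(n); save(f,n+'3.png')
    for st,c in reds(f,15): print(n,st,c,'x,z,ang,r',np.round(arc(f,*c,0),2))
    print(proj(f,H+200*(-np.cos(1.22)*HX+[0,0,np.sin(1.22)])))
E
```

```text
[584.15103203 -18.95117945 362.23057493] rel -70.04793813447056 -1.7412473868644476
wrist [543, 177, 17, 21, 188] [553.9 186.3] x,z,ang,r [  2.67 378.73   1.58 378.74]
wrist [252, 231, 56, 33, 1496] [279.4 247.4] x,z,ang,r [-195.17 -105.92   -0.5   222.06]
(np.float64(277.64323356697986), np.float64(237.38807309998995))
scene [273, 153, 13, 9, 85] [279.1 157. ] x,z,ang,r [-76.47 183.63   1.18 198.92]
scene [105, 253, 36, 14, 298] [122.5 259.2] x,z,ang,r [1.47161e+03 1.91586e+03 2.23000e+00 2.41581e+03]
(np.float64(280.0053836760796), np.float64(157.86802055426034))
```

View pics/wrist3.png

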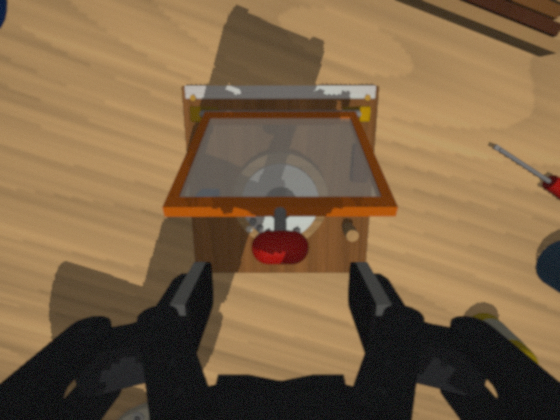

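The wrist view shows the pull at (279,247), square between the fingers. The shield is not upright yet. Scene says about 1.18; I'll triangulate both views.

Run:
```python
from h import *
w=cam('wrist');s=cam('scene')
cs=[c for st,c in reds(s,15) if abs(c[0]-279)<10][0]
X,e=tri(ray(w,279.4,247.4),ray(s,*cs));P=X-H;print(X,e,P@HX,P@HY,P[2],np.hypot(P@HX,P[2]),np.arctan2(P[2],-P@HX))
for th in(1.1,1.14,1.18,1.22): print(th,proj(w,H+200*(-np.cos(th)*HX+[0,0,np.sin(th)])))
```

```text
[579.61929364 -19.33889824 307.37697365] [np.float64(0.35236312580107854), np.float64(0.35236312580104917)] -74.46732271926973 -0.6660643467725613 185.37697364824277 199.77488458752055 1.1888188245188793
1.1 (np.float64(277.88975573337365), np.float64(266.8746070817655))
1.14 (np.float64(277.8252145314449), np.float64(258.6131985753153))
1.18 (np.float64(277.76055522706315), np.float64(249.52436764292625))
1.22 (np.float64(277.6961124114456), np.float64(239.59303937419998))
```

Emit:
step_arm([
  {"claw":60,"delta_pos":[-4.5,-1,0],"turn":0},
  {"claw":60,"delta_pos":[0,0,33],"turn":0},
  {"claw":60,"delta_pos":[0,0,33],"turn":0},
  {"claw":60,"delta_pos":[0,0,0],"turn":0},
  {"claw":25,"delta_pos":[0,0,0],"turn":0},
  {"claw":25,"delta_pos":[0,0,0],"turn":0},
  {"claw":25,"delta_pos":[0,0,0],"turn":0},
  {"claw":25,"delta_pos":[0,0,0],"turn":0},
], force=60)

```text
clock: 6.72
eef_pos: [581.4, -19.5, 297.6]
tcp_rot: [3.14, -0.003, 0.324]
contact_force: [-0.7, -3.5, 3.7]
opening: 0.362
grasp_force: 59.2
```

```bash
python3 -c "
from h import *
s=sense();P=s['eef_pos']-H;print(P@HX,P@HY,P[2]+11,s['opening']*85.4,s['grasp_force'],s['contact_force'])
a=np.linspace(1.19,1.571,13);d=np.c_[-np.diff(np.cos(a)),-np.diff(np.sin(a))]*200
print(d.round(1).tolist())"
```

```text
-72.85123527907318 -1.36275040918893 186.610625919913 30.92965961090682 59.16130721569061 [-0.74385851 -3.53052204  3.72323499]
[[5.9, -2.3], [6.0, -2.1], [6.1, -1.9], [6.1, -1.7], [6.2, -1.5], [6.2, -1.3], [6.3, -1.1], [6.3, -0.9], [6.3, -0.7], [6.3, -0.5], [6.3, -0.3], [6.3, -0.1]]
```

Emit:
step_arm([
  {"claw":25,"delta_pos":[5.9,0,-2.3],"turn":0},
  {"claw":25,"delta_pos":[6.0,0,-2.1],"turn":0},
  {"claw":25,"delta_pos":[6.1,0,-1.9],"turn":0},
  {"claw":25,"delta_pos":[6.1,0,-1.7],"turn":0},
])

```text
clock: 7.05
eef_pos: [603.3, -12.1, 305.2]
tcp_rot: [3.14, -0.0, 0.324]
contact_force: [-4.0, -5.3, 3.5]
opening: 0.361
grasp_force: 59.7
```

Emit:
step_arm([
  {"claw":25,"delta_pos":[6.2,0,-1.5],"turn":0},
  {"claw":25,"delta_pos":[6.2,0,-1.3],"turn":0},
  {"claw":25,"delta_pos":[6.3,0,-1.1],"turn":0},
  {"claw":25,"delta_pos":[6.3,0,-0.9],"turn":0},
])

```text
clock: 7.38
eef_pos: [626.9, -4.1, 309.6]
tcp_rot: [3.14, 0.0, 0.325]
contact_force: [-2.5, -6.2, 1.4]
opening: 0.362
grasp_force: 60.1
```

Emit:
step_arm([
  {"claw":25,"delta_pos":[6.3,0,-0.7],"turn":0},
  {"claw":25,"delta_pos":[6.3,0,-0.5],"turn":0},
  {"claw":25,"delta_pos":[6.3,0,-0.3],"turn":0},
  {"claw":25,"delta_pos":[6.3,0,-0.1],"turn":0},
  {"claw":25,"delta_pos":[0,0,0],"turn":0},
  {"claw":25,"delta_pos":[0,0,0],"turn":0},
])

```text
clock: 7.88
eef_pos: [651.0, 5.0, 310.3]
tcp_rot: [-3.141, -0.001, 0.324]
contact_force: [-0.7, -0.4, -0.2]
opening: 0.294
grasp_force: 0.0
```

```bash
python3 -c "
from h import *
s=sense();P=s['eef_pos']-H;print(P@HX,P@HY,P[2]+11,s['opening']*85.4,s['grasp_force'],s['contact_force'])
f=cam('scene');save(f,'s4.png');q=panel(f);print(q,np.round(arc(f,*((q[0]+q[1])/2),0),2),reds(f,5))"
```

```text
0.9794906447325574 -0.32673452194293845 199.2763818415075 25.116773414772275 0.0 [-0.73409274 -0.41796387 -0.16407244]
(array([225., 204.]), array([319., 173.]), array([243., 271.]), array([320., 252.])) [-1.5720e+02 -4.4300e+00 -3.0000e-02  1.5727e+02] [([284, 165, 10, 9, 66], array([288.6, 168.4])), ([105, 253, 36, 14, 296], array([122.6, 259.2]))]
```

Emit:
step_arm([
  {"claw":60,"delta_pos":[0,0,-30],"turn":0},
  {"claw":60,"delta_pos":[0,0,-30],"turn":0},
  {"claw":0,"delta_pos":[-30,0,0],"turn":0},
  {"claw":0,"delta_pos":[-30,0,0],"turn":0},
  {"claw":0,"delta_pos":[-5,0,0],"turn":0},
  {"claw":0,"delta_pos":[0,0,0],"turn":0},
  {"claw":0,"delta_pos":[0,0,0],"turn":0},
])

```text
clock: 8.52
eef_pos: [589.3, -16.0, 370.4]
tcp_rot: [3.141, -0.001, 0.323]
contact_force: [1.2, 0.3, 0.5]
opening: -0.001
grasp_force: 0.0
```

```bash
cat >> h.py <<'E'
def pull():
    w=cam('wrist');s=cam('scene')
    a=[c for st,c in reds(w,200) if 230<c[0]<330];b=[c for st,c in reds(s,15) if 250<c[0]<320]
    print(a,b)
    X,e=tri(ray(w,*a[0]),ray(s,*b[0]));P=X-H;print('pull',X,e[0],'rel',P@HX,P@HY,P[2],'r',np.hypot(P@HX,P[2]),'ang',np.arctan2(P[2],-P@HX))
    q=panel(s);print([np.round(arc(s,*c,0),2) for c in((q[0]+q[1])/2,)])
E
python3 -c "
from h import *
s=sense();P=s['eef_pos']-H;print(P@HX,P@HY,P[2]);pull();f=cam('wrist');save(f,'w5.png')"
```

```text
-64.23193238440996 -0.6143239307853499 248.39892884796228
[array([281.6, 165.1])] [array([286.2, 168.9])]
pull [631.20034832  -1.77859932 320.42355453] 0.7041929129156015 rel -19.979539046726238 -0.4408303699614251 198.42355453325058 r 199.42690133011024 ang 1.4704431990044187
[array([-1.6292e+02, -1.0250e+01, -6.0000e-02,  1.6324e+02])]
```

View pics/w5.png

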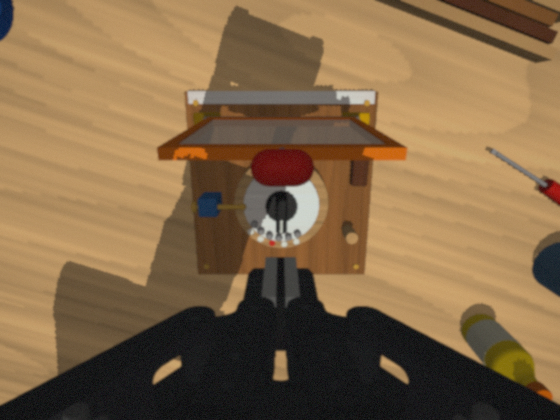

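The wrist view now shows the pull at (282,165), still a bit short of upright (1.47 rad), with nothing between it and the closed fingers. The fingers can push it the last 20 mm.

Emit:
step_arm([
  {"claw":0,"delta_pos":[0,0,31],"turn":0},
  {"claw":0,"delta_pos":[0,0,31],"turn":0},
  {"claw":0,"delta_pos":[10,0,0],"turn":0},
  {"claw":0,"delta_pos":[9,0,0],"turn":0},
  {"claw":0,"delta_pos":[5,0,0],"turn":0},
  {"claw":0,"delta_pos":[5,0,0],"turn":0},
  {"claw":0,"delta_pos":[5,0,0],"turn":0},
  {"claw":0,"delta_pos":[0,0,0],"turn":0},
])

```text
clock: 9.33
eef_pos: [623.0, -4.9, 309.2]
tcp_rot: [3.141, -0.002, 0.324]
contact_force: [-0.4, 0.4, 0.8]
opening: -0.002
grasp_force: 0.0
```

```bash
python3 -c "
from h import *
s=sense();P=s['eef_pos']-H;print(P@HX,P@HY,P[2],s['contact_force']);pull()"
```

```text
-28.78296039643276 -0.8033586502259649 187.24960537326098 [-0.42883496  0.41411724  0.79982126]
[array([281.7, 250. ])] [array([287.7, 172.3])]
pull [642.4986979    1.91105194 321.40281194] 0.7115935200914454 rel -8.094406582385872 -0.5401068762599768 199.40281193664083 r 199.567033415242 ang 1.5302253595342747
[array([-1.5222e+02, -5.2900e+00, -3.0000e-02,  1.5231e+02])]
```

Pushing works as predicted (gap 20.7 mm). 8 mm more.

Emit:
step_arm([
  {"claw":0,"delta_pos":[3,0,0],"turn":0},
  {"claw":0,"delta_pos":[3,0,0],"turn":0},
  {"claw":0,"delta_pos":[2,0,0],"turn":0},
  {"claw":0,"delta_pos":[0,0,0],"turn":0},
  {"claw":0,"delta_pos":[0,0,0],"turn":0},
])

```text
clock: 9.85
eef_pos: [629.1, -2.7, 307.8]
tcp_rot: [3.142, -0.0, 0.324]
contact_force: [-0.3, -0.3, -0.2]
opening: 0.001
grasp_force: 0.0
```

```bash
python3 -c "
from h import *
s=sense();P=s['eef_pos']-H;print(P@HX,P@HY,P[2],s['contact_force']);pull()"
```

```text
-22.274960142718182 -0.6066635353684626 185.84650084206515 [-0.30023679 -0.32463975 -0.23881361]
[array([282.1, 252.1])] [array([288.5, 174.3])]
pull [648.35509608   3.8681006  321.14605567] 0.6876086632731001 rel -1.9196714466151985 -0.5493329598613674 199.14605567253437 r 199.1553078087328 ang 1.5611571100669501
[array([-1.4704e+02, -3.9400e+00, -3.0000e-02,  1.4709e+02])]
```

Emit:
step_arm([
  {"claw":0,"delta_pos":[-31,0,0],"turn":0},
  {"claw":60,"delta_pos":[-31,0,0],"turn":0},
  {"claw":60,"delta_pos":[-31,0,0],"turn":0},
  {"claw":60,"delta_pos":[0,0,30],"turn":0},
  {"claw":60,"delta_pos":[0,0,30],"turn":0},
  {"claw":60,"delta_pos":[0,0,30],"turn":0},
  {"claw":60,"delta_pos":[0,0,0],"turn":0},
  {"claw":60,"delta_pos":[0,0,0],"turn":0},
])

```text
clock: 10.62
eef_pos: [539.8, -32.3, 217.2]
tcp_rot: [-3.14, 0.003, 0.324]
contact_force: [-0.2, 0.4, 0.8]
opening: 0.704
grasp_force: 0.0
```

```bash
python3 -c "
from h import *
s=sense();P=s['eef_pos']-H;print(s['eef_pos'],P@HX,P@HY,P[2],s['contact_force'])
f=cam('wrist');save(f,'w6.png');print(proj(f,H-115*HX+[0,0,-20]),proj(f,H-(115+22)*HX+[0,0,-20]),proj(f,H-(115-22)*HX+[0,0,-20]))
s=cam('scene');print([c for st,c in reds(s,15)])"
```

```text
[539.84512654 -32.2535584  217.17041329] -116.28354626936368 -0.24622642899969094 95.17041328703658 [-0.18534832  0.37637206  0.78559493]
(np.float64(280.4728268219122), np.float64(207.70684900757342)) (np.float64(280.4642718615619), np.float64(234.9330498104303)) (np.float64(280.4818047588019), np.float64(179.13452341580128))
[array([288.9, 174.1]), array([122.6, 259.2])]
```

View pics/w6.png

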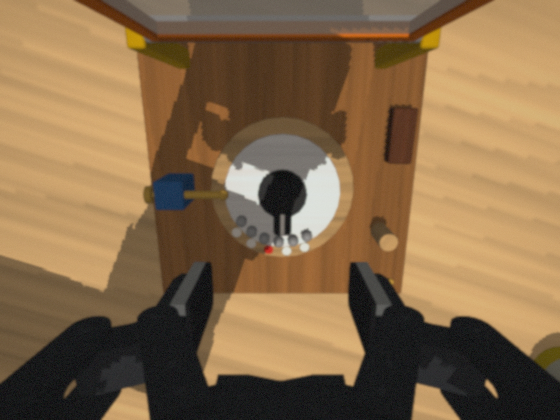

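The wrist view shows the wheel centred at about (282,195), the knob bar running down to about (283,235) with its light line, and the red dot at (268,250) among the pins. I'll measure the bar direction from its dark pixels.

```bash
python3 -c "
from h import *
f=cam('wrist');g=cv2.cvtColor(f['img'],cv2.COLOR_RGB2GRAY)
for r in range(165,242,4): print(r,' '.join('%3d'%v for v in g[r,254:312:2]))
"
```

```text
165 124 115 115 118 116 116 116 117 115 113 117 118 115 118 119 120 118 118 118 118 120 116 117 119 121 118 119 119 118
169 216 170 130 120 118 122 125 118 118 119 118 117 117 120 118 118 116 118 118 117 117 118 117 118 118 117 115 134 146
173 218 217 217 216 209 214 217 207 167  98  77  56  47  40  45  54  61  85 102 110 115 114 116 114 114 111 130 199 219
177 219 219 221 221 218 186 109  75  54  45  22  12  16  14  20  19  24  17  23  28  55  94 113 117 119 124 185 221 222
181 221 222 223 199 102  52  54  54  48  33  21  19  26  12  17  17  20  20  20  25  30  26  41  96 172 216 220 223 223
185 221 220 202 106  56  52  49  37  29  17  23  26  21  28  20  20  20  15  23  31  24  26  22  35 114 210 223 222 221
189 221 214 129  55  53  48  42  23  23  27  19  24  25  18  21  21  22  28  24  20  29  22  20  32  63 161 219 222 221
193 219 191  85  52  51  48  25  20  17  21  19  19  20  22  23  27  24  14  18  20  21  26  28  47  56 109 210 222 223
197 220 175  64  55  47  26  18  16  26  19  23  25  23  25  26  21  20  19  16  24  29  26  42  52  54 100 206 222 222
201 218 200  98  37 
[... 599 characters left out ...]
 117 118 117 115 111  76  20  24  61 111 102  35  24  62 172 220 221 221 221 221 222 221 221 222 222
225 117 116 116 118 117 117 115 117 115  73  18  24  62 113 102  36  22  68 183 220 222 220 222 219 221 221 220 221 221
229  90 114 119 118 118 117 117 116 112  74  20  28  60 115 103  40  12  70 181 221 221 221 221 220 218 211 207 220 219
233  77 104 117 114 109 111 117 116 112  76  31  24  65 117 100  34  25  69 179 219 222 221 211 146  99  77  89 135 209
237  88 111  99  75  75  73  77  98 113 108  76  46  65 116 150 146 123  88  87  94 140 205 211 136 117 129 128 123 167
241 113 115  90  81  85  87  80  99 117  96  77  95 106  97 152 211 153 101 116 117 113 159 218 200 146 140 136 136 147
```

Bar edges are vertical in the image (columns about 273–289 constant), so the index is ≈0 and the tool is already aligned with it. Descend to the knob.

Emit:
step_arm([
  {"claw":60,"delta_pos":[1.3,0,30],"turn":0},
  {"claw":60,"delta_pos":[0,0,30],"turn":0},
  {"claw":60,"delta_pos":[0,0,30],"turn":0},
  {"claw":60,"delta_pos":[0,0,25],"turn":0},
  {"claw":60,"delta_pos":[0,0,15],"turn":0},
  {"claw":60,"delta_pos":[0,0,8],"turn":0},
  {"claw":60,"delta_pos":[0,0,0],"turn":0},
  {"claw":60,"delta_pos":[0,0,0],"turn":0},
])

```text
clock: 11.43
eef_pos: [543.0, -31.9, 81.1]
tcp_rot: [3.141, -0.001, 0.324]
contact_force: [0.3, -0.6, 1.1]
opening: 0.701
grasp_force: 0.0
```

Emit:
step_arm([
  {"claw":5,"delta_pos":[0,0,0],"turn":0},
  {"claw":5,"delta_pos":[0,0,0],"turn":0},
  {"claw":5,"delta_pos":[0,0,0],"turn":0},
  {"claw":5,"delta_pos":[0,0,0],"turn":0},
  {"claw":5,"delta_pos":[0,0,0],"turn":0},
  {"claw":5,"delta_pos":[0,0,0],"turn":0},
], force=70)

```text
clock: 11.93
eef_pos: [542.7, -32.4, 81.0]
tcp_rot: [3.14, -0.001, 0.324]
contact_force: [-1.3, -3.2, 6.3]
opening: 0.154
grasp_force: 68.7
```

```bash
python3 -c "
from h import *
s=sense();P=s['eef_pos']-H;print(s['eef_pos'],s['tcp_rot'],s['qpos'][5],P@HX+115,P@HY,s['contact_force'],s['wrist_torque'],s['opening']*85.4,s['grasp_force'])"
```

```text
[542.7001339  -32.43733377  80.95737977] [ 3.14026930e+00 -1.42668006e-03  3.24098619e-01] 1.185368342941914 1.3644069013070634 -1.3293628177525605 [-1.2634213  -3.22741648  6.33149376] [-0.34388065  0.1590341   0.04523293] 13.170437287005353 68.71027708053589
```

Emit:
step_arm([
  {"claw":5,"delta_pos":[0,0,0],"turn":0.06},
  {"claw":5,"delta_pos":[0,0,0],"turn":0.06},
  {"claw":5,"delta_pos":[0,0,0],"turn":0.06},
  {"claw":5,"delta_pos":[0,0,0],"turn":0.06},
  {"claw":5,"delta_pos":[0,0,0],"turn":0.06},
  {"claw":5,"delta_pos":[0,0,0],"turn":0.06},
  {"claw":5,"delta_pos":[0,0,0],"turn":0.06},
])

```text
clock: 12.52
eef_pos: [542.8, -33.3, 81.0]
tcp_rot: [3.14, -0.002, -0.098]
contact_force: [-1.0, -9.5, 5.8]
opening: 0.153
grasp_force: 68.7
```

```bash
cat > st.py <<'E'
from h import *
s=sense();P=s['eef_pos']-H;print('index',.324-s['tcp_rot'][2],'xy',P@HX+115,P@HY,s['contact_force'].round(1),s['wrist_torque'].round(3),s['opening']*85.4,s['grasp_force'])
E
python3 st.py
```

```text
index 0.4223765127438543 xy 1.2342313017272488 -2.162434027456598 [-1.  -9.5  5.8] [-1.332  0.106  0.01 ] 13.034177354560965 68.65416169166565
```

Emit:
step_arm([
  {"claw":5,"delta_pos":[0,0,0],"turn":0.04},
  {"claw":5,"delta_pos":[0,0,0],"turn":0.04},
  {"claw":5,"delta_pos":[0,0,0],"turn":0.04},
  {"claw":5,"delta_pos":[0,0,0],"turn":0.03},
])

```text
clock: 12.85
eef_pos: [542.8, -33.6, 81.0]
tcp_rot: [3.14, -0.003, -0.247]
contact_force: [-1.3, -11.1, 6.5]
opening: 0.15
grasp_force: 68.7
```

```bash
python3 st.py
```

```text
index 0.5710199680234285 xy 1.0595693338987502 -2.437270935162168 [ -1.3 -11.1   6.5] [-1.643  0.162  0.223] 12.799693859637273 68.70532751083374
```

Emit:
step_arm([
  {"claw":5,"delta_pos":[0,0,0],"turn":0.04},
  {"claw":5,"delta_pos":[0,0,0],"turn":0.04},
  {"claw":5,"delta_pos":[0,0,0],"turn":0.04},
])

```text
clock: 13.1
eef_pos: [542.7, -33.8, 81.0]
tcp_rot: [3.14, -0.003, -0.367]
contact_force: [-0.7, -13.5, 6.8]
opening: 0.148
grasp_force: 68.7
```

```bash
python3 st.py
```

```text
index 0.6910520938367155 xy 0.9418573104554326 -2.6360861894306638 [ -0.7 -13.5   6.8] [-2.013  0.215  0.082] 12.681667730101042 68.74920129776001
```

Click 1 felt (torque peak at 0.57, dropping at 0.69). A sideways load is building; ease it by about 1.5 mm and go on.

Emit:
step_arm([
  {"claw":5,"delta_pos":[0.6,1.4,0],"turn":0.03},
  {"claw":5,"delta_pos":[0,0,0],"turn":0.03},
  {"claw":5,"delta_pos":[0,0,0],"turn":0},
])

```text
clock: 13.35
eef_pos: [542.7, -34.1, 81.0]
tcp_rot: [3.141, -0.002, -0.428]
contact_force: [-1.6, -4.7, 7.4]
opening: 0.15
grasp_force: 69.1
```

```bash
python3 st.py
```

```text
index 0.751975861155961 xy 0.804859386964921 -2.9084677412854347 [-1.6 -4.7  7.4] [-0.542  0.211 -0.016] 12.841225220082777 69.09847140312195
```

Emit:
step_arm([
  {"claw":5,"delta_pos":[0,0,0],"turn":0.04},
  {"claw":5,"delta_pos":[0,0,0],"turn":0.04},
  {"claw":5,"delta_pos":[0,0,0],"turn":0.03},
])

```text
clock: 13.6
eef_pos: [542.5, -34.3, 81.0]
tcp_rot: [3.141, -0.002, -0.537]
contact_force: [-1.8, -5.0, 6.7]
opening: 0.151
grasp_force: 69.1
```

```bash
python3 st.py
```

```text
index 0.8612675314331184 xy 0.6125119485698889 -3.0333124671056027 [-1.8 -5.   6.7] [-0.815  0.342  0.235] 12.89245656968703 69.13517117500305
```

Emit:
step_arm([
  {"claw":5,"delta_pos":[0,0,0],"turn":0.04},
  {"claw":5,"delta_pos":[0,0,0],"turn":0.04},
  {"claw":5,"delta_pos":[0,0,0],"turn":0.04},
  {"claw":5,"delta_pos":[0,0,0],"turn":0.05},
])

```text
clock: 13.93
eef_pos: [542.3, -34.6, 81.0]
tcp_rot: [3.141, -0.002, -0.707]
contact_force: [-3.2, -8.2, 8.0]
opening: 0.151
grasp_force: 69.3
```

```bash
python3 st.py
```

```text
index 1.031287969231915 xy 0.3367604189733129 -3.2520944114080876 [-3.2 -8.2  8. ] [-1.076  0.433  0.035] 12.853181584662828 69.26389932632446
```

Click 2 passed (torque back to ~0 at 1.03). On to the third.

Emit:
step_arm([
  {"claw":5,"delta_pos":[0.3,0.8,0],"turn":0.04},
  {"claw":5,"delta_pos":[0,0,0],"turn":0.04},
  {"claw":5,"delta_pos":[0,0,0],"turn":0.05},
])

```text
clock: 14.18
eef_pos: [542.1, -34.9, 81.0]
tcp_rot: [-3.141, -0.002, -0.837]
contact_force: [-2.6, -4.5, 7.4]
opening: 0.154
grasp_force: 69.2
```

```bash
python3 st.py
```

```text
index 1.1611721633079868 xy 0.053038541231217096 -3.4819229774005223 [-2.6 -4.5  7.4] [-0.663  0.375  0.224] 13.179009617198343 69.24923300743103
```

Emit:
step_arm([
  {"claw":5,"delta_pos":[0,0,0],"turn":0.04},
  {"claw":5,"delta_pos":[0,0,0],"turn":0.04},
  {"claw":5,"delta_pos":[0,0,0],"turn":0.04},
  {"claw":5,"delta_pos":[0,0,0],"turn":0.04},
  {"claw":5,"delta_pos":[0,0,0],"turn":0.02},
])

```text
clock: 14.6
eef_pos: [541.8, -35.1, 81.0]
tcp_rot: [3.141, -0.001, -1.018]
contact_force: [-4.1, -6.3, 9.3]
opening: 0.152
grasp_force: 69.4
```

```bash
python3 st.py
```

```text
index 1.3419943090673274 xy -0.30869125820036913 -3.5803874023067834 [-4.1 -6.3  9.3] [-0.874  0.54   0.056] 13.009791982044096 69.40480470657349
```

Emit:
step_arm([
  {"claw":5,"delta_pos":[0,0.5,0],"turn":0.01},
  {"claw":5,"delta_pos":[0,0,0],"turn":0},
  {"claw":5,"delta_pos":[0,0,0],"turn":0},
  {"claw":5,"delta_pos":[0,0,0],"turn":0},
])

```text
clock: 14.93
eef_pos: [541.8, -35.1, 81.0]
tcp_rot: [-3.141, -0.001, -1.026]
contact_force: [-2.0, -3.8, 7.4]
opening: 0.153
grasp_force: 69.2
```

```bash
python3 st.py; python3 -c "
from h import *
f=cam('scene');print(reds(f,15),proj(f,H+[0,0,200]))
w=cam('wrist')
a=f['img'][120:300,190:370];a=cv2.resize(a,None,fx=2.33,fy=2.33);cv2.imwrite('pics/end.png',np.hstack([a[:419,:,::-1],cv2.resize(w['img'],None,fx=.67,fy=.998)[:419,:,::-1]]))"
```

```text
index 1.349972401649398 xy -0.3755129648765205 -3.594295538690268 [-2.  -3.8  7.4] [-0.625  0.297  0.04 ] 13.043293369119388 69.16229367256165
[([281, 170, 15, 11, 118], array([287.9, 174.5])), ([105, 253, 36, 14, 298], array([122.4, 259.2]))] (np.float64(288.69379143979364), np.float64(174.47686366643558))
```

View pics/end.png

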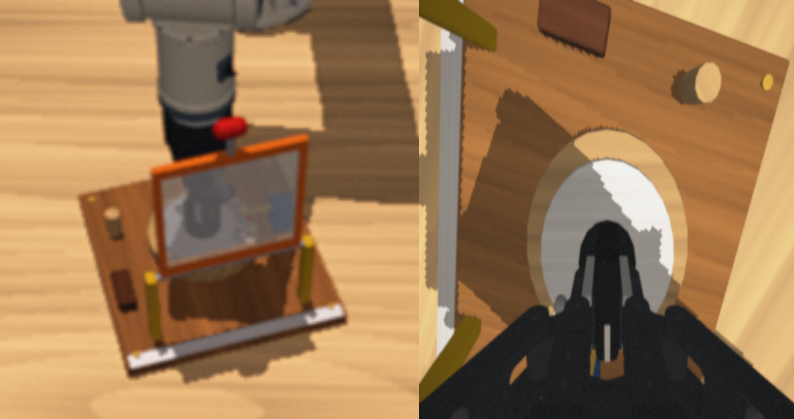

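The shield stands upright: the pull in the scene view is at (288,174.5), and an upright shield would put it at (288.7,174.5). The knob is gripped at index 1.35 with the torque near zero, and the dowel and wedge have not moved.

```bash
python3 -c "
from rig import *
print(sign_off())"
```

```text
the job is handed in; nothing more can be done
None
```

I folded the shield upright (about 1.56 rad) after the pull slipped from the grip twice and the fingers pushed it the last 20 mm. I then turned the knob through two clicks to the third stop (index 1.35), handed in still gripping it at about 69 N after about 15 s, and saw nothing else moved.

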